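# Hang the chuck key on its side-opening hook

## Robot

A 6-joint arm with a two-finger parallel gripper is mounted at the origin on the work surface. World frame = base frame: x ahead of the robot, y to its left, z up, the work surface at z = 0. Lengths are in m, angles in rad, forces in N, time in s.
With the tool pointing down it reaches from about 0.275 to 0.875 m from the base axis. Payload 12.5 kg.
Tool frame: the origin (TCP) lies at the very end of the fingers, on their centre line; the grasp point (between the pads) lies 19 mm behind it; z points along the fingers, y is the line along which they close (so a half turn about z gives the same grasp; the last joint's range is limited). The gripper opens to 85 mm and grips with 20 to 120 N. Pads are 22 mm wide; open, the fingers measure 114 mm over their backs; the gripper's body (76 mm by 85 mm) begins 54 mm behind the grasp point. The pads swing forward as they close: fully open they stand 13 mm farther back than shut.
Start: joints at [-1.432, 0.351, 1.652, -0, 1.139, -0.085], TCP at [0.122, -0.536, 0.231] pointing down, gripper open.
Joint ranges: [-2.75, 2.75], [-0.79, 2.1], [0.01, 2.65], [-1.57, 4.71], [0.07, 3.14], [-2.87, 2.87]. Speed limits (rad/s): [2.22, 2.22, 2.79, 3.14, 3.14, 3.14].

## Interface

Orientations are given as a 3x3 rotation matrix whose columns are the frame's x, y, z axes.
In Python, from bench import manip gives the robot as it stands. Calls block until the motion is done:
- manip.move_ptp(position, orientation): joint-space move of the TCP to a pose.
- manip.move_l(position, attitude=None, max_speed=0.15): straight line of the TCP; attitude=None keeps the orientation; max_speed is the mean speed in m/s.
- manip.move_j(angles): joint-space move.
- manip.set_gripper(opening, effort=None): opening from 0.0 (shut) to 1.0 (fully open); effort is the grip in N (None keeps the last); returns when the fingers have stopped.
- manip.dwell(seconds).
- manip.inverse_kinematics(position, orientation): joint angles nearest the present ones, or None.
- manip.grab_frame(name): name is "scene" or "side" or "wrist"; returns (picture, depth): 480x640x3 uint8, red, green, blue; 480x640 float32, m along the optical axis (not along the pixel's ray), 0 where there is no reading.
- manip.get_calibration(name): a dict with "camera_matrix" (3x3 intrinsics, pixels), "R" (3x3) and "t" (3): a world point X has camera coordinates R X + t. Camera axes: x right, y down, z forward; pixel columns grow to the right and rows downward; lengths in m; the calibration is good to about 2 mm. A picture is of the moment at which its call begins: read the wrist's pose just before it. get_calibration takes no time and is no camera call; for the wrist camera it gives the pose at the moment of the call.
A pose or a line that the arm cannot do raises manip.Unreachable and nothing moves.
- manip.sign_off(): hands the job in; it is judged then, once.
Trained networks look in the newest picture that a camera, given by its name, has taken for a name from the list of things; names that differ only in an ending like _2 or _b are one class to them, and where a whole thing is asked for, a point or a joint stands for the part that bears it (a point fixed in the world has none). Each returns a list of dicts, best first, with "confidence" (0 to 1); they miss things now and then, are a little off and sometimes report something else, mostly with a low value. They report only what shows in the picture. A call takes as long as a camera call. They do not tell look-alikes from the thing itself.
- manip.look_for(camera, name): "at" ([x, y, z] in m, in world coordinates, good to about 4 mm: the middle of the surface that is visible of it).
Readings, each from a call of its own:
- manip.current_time(): time.
- manip.current_qpos(): joint angles.
- manip.current_joint_vel(): joint speeds.
- manip.current_joint_torque(): joint torques, N m.
- manip.current_ee_pos(): TCP position.
- manip.current_tcp_rot(): TCP orientation.
- manip.current_force(): force on the tool from outside, world axes, zero at the start.
- manip.current_ft_torque(): the same for the moment, N m.
- manip.current_grip_width(): opening from 0.0 (shut) to 1.0 (fully open).
- manip.current_grip_force(): force on a finger pad.
Only numpy, scipy, OpenCV 4.12 (cv2) and the standard library are available. Lean on these libraries where they do the work, as an engineer would, in place of code of your own. Each camera call takes 0.05 s, during which the arm holds its last target. There are 200 camera calls.

## Task

Someone left the chuck key standing in the chuck of the rotary attachment: draw it straight up out of its socket and hang it on the fork hook of the tool post. Bring the shank into the slot from the hook's open side, with the cross bar above the upturned tips, and feel your way in until the shank meets the end of the slot - the hook is thin sheet, so never push on it with more than 10 N. Then lower the key gently, without dropping it, until the cross bar lies on both prongs behind the tips and the key hangs there upright, and leave the tumbler, the lens pot and the gauge block where they are.

Things in the scene. Friction and masses are not known exactly. Their poses are not given: they have to be found in the camera images.
- key: T-handled steel chuck key, 0.13-0.22 kg, upright in the chuck. Origin: centre of its collar's underside; z up the shank, y along the cross bar. Heights in mm: 8 mm square drive -12 to 0 (in the socket), collar 22 wide 0 to 10, smooth shank 10 thick 10 to 94, cross bar at 80, knurled round knob 20 wide 93 to 119 (grip here; it can tilt a little in the fingers). Same when turned half round
- key_bar (a point): the centre of the key's cross bar (8 mm thick, 90 mm long along y), 80 mm above the key's origin; axes as the key's
- post: tool post: aluminium profile 40 mm square, 133 mm tall, centred at y = +60 mm, on a dark 110 mm square foot 10 mm thick; fixed. The fork hook, bare 4 mm steel sheet, stands out of its -y face and opens to -y. Origin: on the bench below hook_seat; z up, x level along that face. The hook is smooth (friction about 0.3); the key's collar does not pass its slot
- hook_seat (a point): nominal bar centre of the hung key, 139 mm above the bench, axes as post's: bar along x, 4 mm above the prongs' top faces, shank touching the slot's end. Fixed on the post, but the hook is clamped by hand in slots: it really sits up to 9 mm either way along x and 4 mm higher or lower (not along y), to be seen or felt. Slot between the prongs 12.5 mm wide, ending at y = +5 mm
- hook_mouth (a point): nominal middle of the hook's mouth, 26 mm out (-y) from hook_seat, where its ears end; axes as post's; the real one is off just as the seat is. The prongs' tips, 10.5 to 6.5 mm out from the seat, are turned up 10 mm above the prongs' top faces; from them two ears of the same height splay out at 35 degrees to the mouth and guide a shank up to 15 mm off the slot's middle into it
- rotary: rotary marking attachment: white gearbox, black motor, steel three-jaw chuck 72 mm across with level axis, on an aluminium plate; fixed. Origin: on the bench below the chuck's middle; x along the spindle to the motor, z up. A 28 mm square boss on the chuck, top 104 mm above the bench, holds the socket, 15 mm deep, 0.8 mm play round the drive
- tumbler: bystander: a steel tumbler 72 mm across, 110 mm tall; origin at the centre of its underside
- lens_pot: bystander: a round black lens pot 72 mm across, 50 mm tall; origin at the centre of its underside
- gauge: bystander: a stepped aluminium focus gauge block, 50 x 30 mm, 50 mm tall; origin at the centre of its underside
Not all that is in view belongs to the job. There is more than one size of the key; the job needs the smaller. There is more than one size of the post; the one meant has the size given above.

How it is judged:
By the outcome, as a careful person would: the job done as asked, in the order asked, and still so for the second after the job is handed in, with the robot touching nothing.
It also fails if it takes over 72 s, if anything falls off the work surface, if the arm or the gripper's body presses on something with over 40 N, if the wrist force passes 120 N, or if a joint passes its speed limit or range.

## Working session

There is one attempt and no reset: what is moved stays moved. The work goes in short steps, each a Python script; the robot and the scene stay as the last script left them, time stands still between calls to the robot, and variables do not carry over. Pictures are saved under pics/ and viewed, at most 10 in all, crops included, and the job is handed in when it is done.

```bash
mkdir -p pics; ls
python3 - <<'E'
from bench import manip as m
import cv2,numpy as np
for c in("scene","side"):
    p,d=m.grab_frame(c);cv2.imwrite(f"pics/{c}0.png",p[:,:,::-1]);np.save(f"pics/{c}0.npy",d)
    k=m.get_calibration(c);print(c,k)
    for n in("key","post","rotary","hook_mouth","tumbler","lens_pot","gauge"):
        print(n,[(np.round(r["at"],3).tolist(),round(r["confidence"],2)) for r in m.look_for(c,n)])
print(m.current_time(),m.current_tcp_rot())
E
```

```text
pics
scene {'camera_matrix': array([[560.62717657,   0.        , 319.19014738],
       [  0.        , 560.62717657, 242.68249268],
       [  0.        ,   0.        ,   1.        ]]), 'R': array([[ 0.60561874,  0.79563808,  0.01363801],
       [ 0.59575435, -0.44197742, -0.67062114],
       [-0.52754402,  0.41426563, -0.74167465]]), 't': array([-0.25864197, -0.29914507,  1.44237464])}
key [([0.537, 0.235, 0.189], 0.65), ([0.362, 0.176, 0.128], 0.64)]
post [([0.522, -0.224, 0.031], 0.97), ([0.653, 0.234, 0.07], 0.58), ([0.549, -0.432, 0.007], 0.56)]
rotary [([0.653, 0.235, 0.071], 0.95)]
hook_mouth [([0.545, -0.438, 0.01], 0.82), ([0.519, -0.227, 0.031], 0.56)]
tumbler [([0.375, -0.022, 0.079], 0.64)]
lens_pot []
gauge [([0.642, 0.001, 0.022], 0.69)]
side {'camera_matrix': array([[473.69296973,   0.        , 322.70412312],
       [  0.        , 473.69296973, 231.05790182],
       [  0.        ,   0.        ,   1.        ]]), 'R': array([[-0.92942944, -0.36869733, -0.01493973],
       [-0.2368396 ,  0.62710465, -0.74205577],
       [ 0.28296276, -0.68615015, -0.67017165]]), 't': array([0.50466111, 0.28914065, 0.71663389])}
key [([0.53, 0.243, 0.183], 0.93), ([0.362, 0.192, 0.128], 0.61)]
post [([0.5, -0.193, 0.017], 0.7), ([0.523, -0.418, 0.065], 0.69), ([0.632, 0.019, 0.023], 0.56)]
rotary [([0.614, 0.272, 0.078], 0.58)]
hook_mouth [([0.531, -0.422, 0.061], 0.88), ([0.499, -0.191, 0.017], 0.64)]
tumbler [([0.36, 0.004, 0.076], 0.58)]
lens_pot [([0.761, 0.023, 0.048], 0.87), ([0.529, 0.242, 0.187], 0.62)]
gauge [([0.634, 0.02, 0.022], 0.93)]
0.8 [[ 9.75060074e-01  2.21941101e-01  1.17729415e-05]
 [ 2.21941101e-01 -9.75060073e-01  4.52252892e-05]
 [ 2.15166757e-05 -4.14844743e-05 -9.99999999e-01]]
```

View pics/scene0.png

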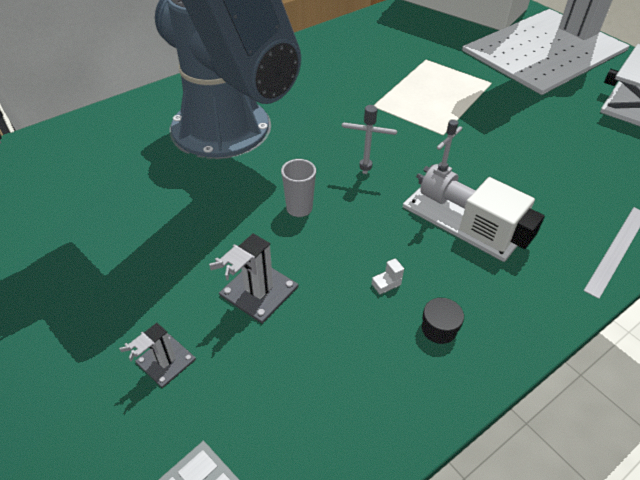

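View pics/side0.png

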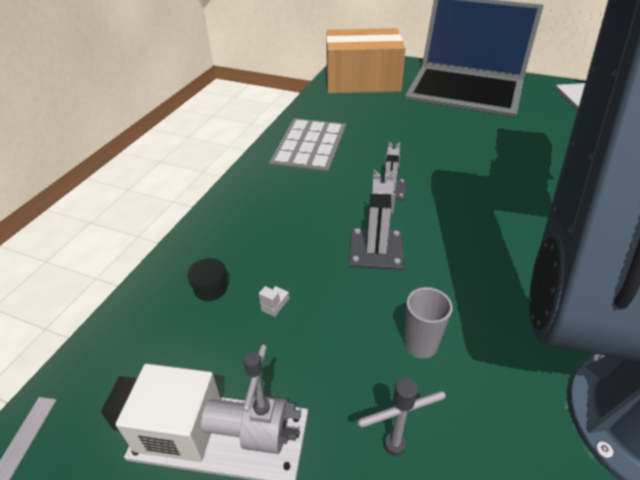

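The scene shows two keys: one in the chuck at (450,140) and a bigger one standing on the bench at (368,140). It also shows two posts, at (258,275) and (160,355). The key in the chuck is the one meant. I'll measure the sizes to settle both choices.

```bash
cat > h.py <<'E'
from bench import manip as m
import cv2,numpy as np
def cloud(c,grab=True,save=None):
    k=m.get_calibration(c); p,d=m.grab_frame(c)
    if save: cv2.imwrite(save,p[:,:,::-1])
    v,u=np.mgrid[:480,:640]; K=k["camera_matrix"]
    X=np.stack([(u-K[0,2])/K[0,0]*d,(v-K[1,2])/K[1,1]*d,d],-1)
    W=(X-k["t"])@k["R"]
    W[d<=0]=np.nan
    return p,W
def proj(c,X):
    k=m.get_calibration(c);q=k["camera_matrix"]@(k["R"]@np.asarray(X)+k["t"]);return q[:2]/q[2]
def near(W,xy,r,z0,z1):
    P=W.reshape(-1,3);P=P[~np.isnan(P[:,0])]
    return P[(np.hypot(P[:,0]-xy[0],P[:,1]-xy[1])<r)&(P[:,2]>z0)&(P[:,2]<z1)]
E
python3 - <<'E'
from h import *
for c in("scene","side"):
    p,W=cloud(c)
    print(c)
    for n,xy in(("postA",(.52,-.22)),("postB",(.545,-.435))):
        P=near(W,xy,.1,.0,.3);print(n,"ztop",np.percentile(P[:,2],[95,99,100]).round(4))
        F=near(W,xy,.12,.006,.014)
        if len(F)>5:print(" foot",len(F),cv2.minAreaRect((F[:,:2]*1000).astype(np.float32)))
        for a,b in((.05,.09),(.085,.1),(.1,.125),(.125,.137),(.137,.155)):
            G=near(W,xy,.12,a,b)
            if len(G)>5:print(" ",a,b,len(G),cv2.minAreaRect((G[:,:2]*1000).astype(np.float32)))
    for n,xy in(("keyA",(.53,.24)),("keyB",(.362,.18))):
        P=near(W,xy,.08,.1,.3);z=P[:,2].max();print(n,"ztop",z,np.percentile(P[:,2],99))
        T=P[P[:,2]>z-.02];print(" knob",len(T),T.mean(0).round(4),np.ptp(T,0).round(4))
        B=P[(abs(P[:,2]-(z-.039))<.009)];r=cv2.minAreaRect((B[:,:2]*1000).astype(np.float32));print(" bar",len(B),r)
E
```

```text
scene
postA ztop [0.1365 0.1442 0.1486]
 foot 1704 ((529.388427734375, -213.37930297851562), (156.23150634765625, 145.81414794921875), 1.8821862936019897)
  0.05 0.09 380 ((518.675537109375, -213.47286987304688), (54.415767669677734, 29.345327377319336), 62.84174346923828)
  0.085 0.1 132 ((522.3120727539062, -212.46920776367188), (50.4781379699707, 24.380313873291016), 70.08656311035156)
  0.1 0.125 219 ((524.1709594726562, -209.00035095214844), (49.60359573364258, 19.816747665405273), 81.50460052490234)
  0.125 0.137 868 ((510.0270080566406, -239.09967041015625), (50.280452728271484, 107.45887756347656), 12.537589073181152)
  0.137 0.155 247 ((514.7088012695312, -240.989990234375), (43.786643981933594, 105.3353271484375), 10.863945007324219)
postB ztop [0.0922 0.095  0.101 ]
 foot 917 ((543.4961547851562, -433.62457275390625), (86.88599395751953, 195.4878387451172), 23.390798568725586)
  0.05 0.09 289 ((542.7005004882812, -441.5506591796875), (32.111087799072266, 71.29206085205078), 15.480676651000977)
  0.085 0.1 670 ((542.28662109375, -443.4686279296875), (31.98278045654297, 73.3
[... 1444 characters left out ...]
 73.06448364257812), 14.804435729980469)
  0.05 0.09 262 ((539.0930786132812, -437.8990478515625), (32.052345275878906, 69.70472717285156), 6.242983341217041)
  0.085 0.1 219 ((540.7958374023438, -443.82293701171875), (30.43994140625, 74.57025146484375), 15.224702835083008)
keyA ztop 0.22352624139734573 0.22289906448321775
 knob 329 [0.5321 0.243  0.2176] [0.0196 0.0198 0.02  ]
 bar 333 ((533.5535888671875, 241.33984375), (8.979302406311035, 89.06755828857422), 13.687934875488281)
keyB ztop 0.1803991895989692 0.1794200992826109
 knob 513 [0.358  0.1888 0.1748] [0.0269 0.028  0.02  ]
 bar 58 ((357.9878234863281, 194.05654907226562), (25.40995216369629, 10.334283828735352), 2.4725253582000732)
```

Run:
```python
import cv2
s=cv2.imread("pics/scene0.png")
a=cv2.resize(s[215:395,100:310],None,fx=2.8,fy=2.8,interpolation=cv2.INTER_CUBIC)[:504]
cv2.imwrite("pics/crop1.png",a); print(a.shape)
```

```text
(504, 588, 3)
```

View pics/crop1.png

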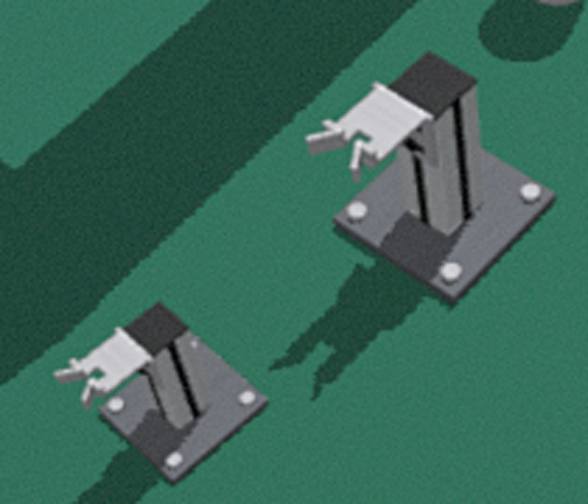

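Post A (scene pixel (258,275)) is the one meant: its top is at about 133 mm and its foot is 110 mm square. Post B at (160,355) is only about 92 mm tall. The key in the chuck has a 20 mm knob and a 90 mm bar with its top at 223 mm. The bench key has a 28 mm knob, so it's the larger decoy. Next I'll look over the hook and then over the key with the wrist camera.

```bash
cat >> h.py <<'E'
def down(deg):
    c,s=np.cos(np.radians(deg)),np.sin(np.radians(deg));return np.array([[c,s,0],[s,-c,0],[0,0,-1.]])
E
python3 - <<'E'
from h import *
p=m.current_ee_pos();m.move_l([p[0],p[1],.33],max_speed=.25)
m.move_ptp([.50,-.24,.36],down(14.5))
m.dwell(.2)
p,W=cloud("wrist",save="pics/w_hook.png");np.save("pics/w_hook.npy",W)
k=m.get_calibration("wrist");print("cam",-k["R"].T@k["t"],k["R"])
m.move_ptp([.535,.24,.34],down(104)); m.dwell(.2)
p,W=cloud("wrist",save="pics/w_key.png");np.save("pics/w_key.npy",W)
k=m.get_calibration("wrist");print("cam",-k["R"].T@k["t"])
P=near(W,(.535,.24),.08,.1,.3);z=P[:,2].max();T=P[P[:,2]>z-.004];print(" knob top",len(T),T.mean(0).round(4),np.ptp(T,0).round(4),cv2.minAreaRect((T[:,:2]*1000).astype(np.float32)))
B=P[(abs(P[:,2]-.185)<.007)];print(" bar",len(B),cv2.minAreaRect((B[:,:2]*1000).astype(np.float32)))
print(m.current_time(),m.current_qpos(),m.current_force())
a=cv2.imread("pics/w_hook.png");b=cv2.imread("pics/w_key.png")
cv2.imwrite("pics/both.png",cv2.resize(np.hstack([a,b]),(800,300),interpolation=cv2.INTER_AREA))
E
```

```text
cam [ 0.57037567 -0.22364729  0.50228505] [[ 2.49258451e-01 -9.68436967e-01 -2.56506272e-04]
 [-9.27306419e-01 -2.38748533e-01  2.88274077e-01]
 [-2.79236514e-01 -7.16168900e-02 -9.57547905e-01]]
cam [0.51738534 0.3090336  0.48235475]
 knob top 483 [0.5333 0.2377 0.2227] [0.0192 0.0195 0.004 ] ((533.1788330078125, 237.57711791992188), (19.042545318603516, 19.092487335205078), 34.04549789428711)
 bar 600 ((533.6011962890625, 237.5410614013672), (7.627622127532959, 88.78572082519531), 13.64156723022461)
5.45 [3.41345548e-01 3.34236558e-01 1.40633151e+00 1.23872330e-05
 1.40092910e+00 9.80763856e-02] [-0.50388216  0.45693836 -0.23716958]
```

View pics/both.png

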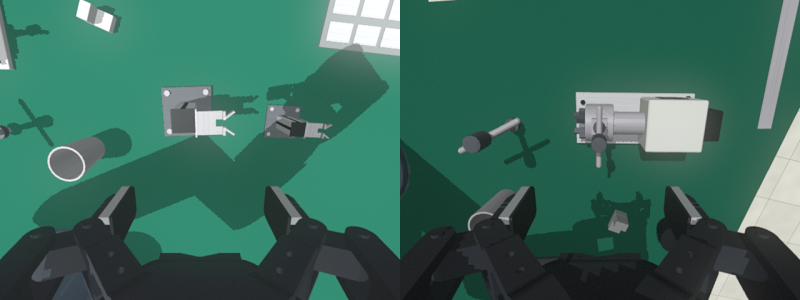

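The left half shows the big post at (190,110) with its hook opening to the right. The right half shows the chuck key's knob at (598,143), so at (533, 238) mm, upright and with z top at 223 mm as expected. Now I'll analyse the hook cloud offline.

Run:
```python
from h import *
W=np.load("pics/w_hook.npy");img=cv2.imread("pics/w_hook.png")
F=near(W,(.507,-.207),.085,.006,.014);print("foot",len(F),F[:,2].mean(),cv2.minAreaRect((F[:,:2]*1000).astype(np.float32)))
P=near(W,(.51,-.24),.10,.12,.17)
th=np.radians(14.5)
cap=[]
for it in range(1):
    pass
c=np.array([.505,-.207])
x=np.array([np.cos(th),np.sin(th)]);y=np.array([-np.sin(th),np.cos(th)])
L=np.c_[(P[:,:2]-c)@x,(P[:,:2]-c)@y,P[:,2]]*1000
# local frame: foot centre at 0 -> post y=+60
for y0 in range(24,-100,-4):
    s=L[(L[:,1]>y0-4)&(L[:,1]<=y0)]
    if len(s)<4: continue
    xs=np.sort(s[:,0]);g=np.diff(xs);i=g.argmax()
    print(y0,len(s),"z %.1f"%np.median(s[:,2]),"x %.1f..%.1f"%(xs[0],xs[-1]),"gap %.1f..%.1f"%(xs[i],xs[i+1]) if g[i]>3 else "")
# edge-based yaw: prong plate outer minAreaRect
B=near(W,(.51,-.24),.10,.128,.139);print(cv2.minAreaRect((B[:,:2]*1000).astype(np.float32)))
u,v=proj("wrist",[.5,-.24,.1])
cv2.imwrite("pics/hook_crop.png",cv2.resize(img[155:285,300:500],None,fx=4,fy=4,interpolation=cv2.INTER_CUBIC))
```

```text
foot 3192 0.009928182810913906 ((502.63775634765625, -211.1577606201172), (110.19853973388672, 110.04103088378906), 16.199100494384766)
20 36 z 135.0 x -18.9..17.0 gap -8.3..-3.0
16 147 z 134.9 x -23.7..17.0 
12 151 z 134.9 x -23.7..17.1 
8 152 z 134.9 x -23.8..17.0 
4 153 z 134.7 x -23.5..17.7 
0 153 z 134.8 x -23.7..17.9 
-4 150 z 135.0 x -22.4..17.9 
-8 156 z 135.0 x -22.4..17.9 
-12 146 z 134.9 x -22.6..17.9 
-16 146 z 134.9 x -22.7..18.0 
-20 143 z 135.1 x -22.4..18.0 
-24 165 z 135.0 x -30.1..17.0 
-28 151 z 135.0 x -27.1..13.0 
-32 149 z 135.0 x -25.8..13.3 
-36 114 z 134.8 x -25.9..13.4 
-40 151 z 134.8 x -26.0..13.7 
-44 152 z 134.7 x -25.8..13.7 
-48 148 z 134.8 x -25.9..13.8 
-52 136 z 134.7 x -25.8..13.9 
-56 130 z 134.8 x -26.0..13.8 
-60 101 z 134.8 x -26.0..13.8 gap -12.1..0.9
-64 101 z 134.9 x -26.0..14.2 gap -11.7..1.1
-68 134 z 140.3 x -25.4..14.5 gap -11.8..0.6
-72 90 z 144.8 x -24.9..14.5 gap -11.4..1.7
-76 46 z 144.4 x -19.3..9.7 gap -14.0..4.6
-80 46 z 144.1 x -21.5..12.8 gap -16.7..6.9
-84 40 z 144.1 x -23.5..15.0 gap -19.2..9.9
-88 11 z 144.7 x -24.4..13.0 gap -21.5..13.0
((508.3092956542969, -243.70709228515625), (48.15409851074219, 107.04995727539062), 14.836565017700195)
```

View pics/hook_crop.png

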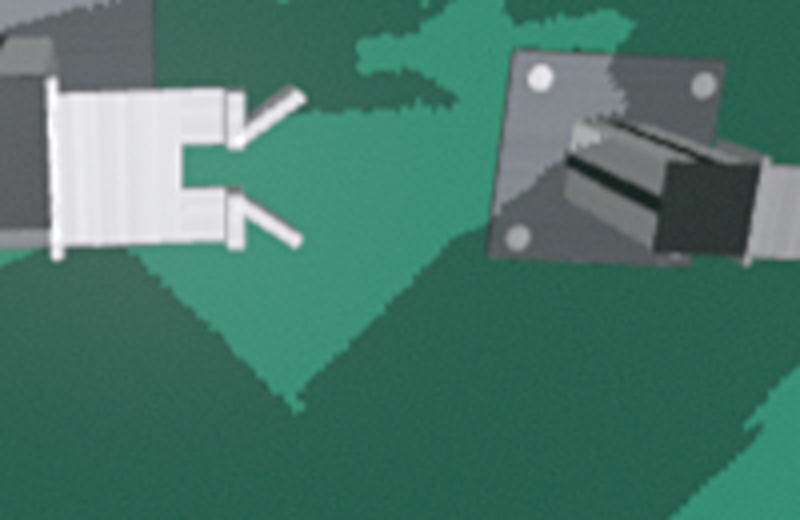

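The hook is measured: prong tops are at z≈135, the slot's middle is at local x≈-5.5, and yaw is about 15°. Now I'll grasp the key and refine the slot edges.

Run:
```python
from h import *
W=np.load("pics/w_hook.npy")
# slot edges in local frame
P=near(W,(.51,-.24),.12,.13,.15);th=np.radians(14.5);c=np.array([.505,-.207])
x=np.array([np.cos(th),np.sin(th)]);y=np.array([-np.sin(th),np.cos(th)])
L=np.c_[(P[:,:2]-c)@x,(P[:,:2]-c)@y,P[:,2]]*1000
def edge(y0,y1,f):
    ys,xs=[],[]
    for a in np.arange(y0,y1,1.):
        s=L[(L[:,1]>=a)&(L[:,1]<a+1.0),0]
        v=f(s)
        if v is not None: ys.append(a+.5);xs.append(v)
    return np.polyfit(ys,xs,1),len(ys)
for n,f,a,b in(("outerL",lambda s:s.min() if len(s) else None,-65,-28),("outerR",lambda s:s.max() if len(s) else None,-65,-28),
 ("slotL",lambda s:s[s<-5.5].max() if (s<-5.5).any() else None,-73,-60),("slotR",lambda s:s[s>-5.5].min() if (s>-5.5).any() else None,-73,-60)):
    pf,k=edge(a,b,f);print(n,"slope deg %.2f"%np.degrees(np.arctan(pf[0])),"x at -60/-70: %.2f %.2f"%tuple(np.polyval(pf,[-60,-70])))
s=L[(abs(L[:,0]+5.5)<4)];print("slot end y",s[s[:,1]<-30][:,1].min(), np.sort(s[:,1])[:8])
t=L[(L[:,2]>141)];t=t[t[:,1]>-80];print("tips top z",np.percentile(t[:,2],[50,90]), "tip y max",t[:,1].max())
b=L[(L[:,1]<-30)&(L[:,2]<138)];print("prong z",np.median(b[:,2]))
f=L[(L[:,1]<-15)&(L[:,1]>-30)&(L[:,0]<-24.8)];print("flange y",f[:,1].min(),f[:,1].max())
R=down(103.6)
m.set_gripper(1.0,60)
m.move_l([.5333,.2377,.25],R,max_speed=.15)
m.move_l([.5333,.2377,.194],max_speed=.08)
f0=m.current_force();m.set_gripper(0.0,60)
print("grip",m.current_grip_width(),m.current_grip_force(),f0,m.current_force(),m.current_ft_torque(),m.current_time())
```

```text
outerL slope deg -1.12 x at -60/-70: -25.49 -25.29
outerR slope deg -0.57 x at -60/-70: 13.45 13.55
slotL slope deg -1.44 x at -60/-70: -12.24 -11.99
slotR slope deg 0.44 x at -60/-70: 1.19 1.12
slot end y -58.195279464672545 [-58.19527946 -58.14848871 -58.14193193 -58.12975914 -58.10144081
 -58.09556234 -58.0816585  -58.00667378]
tips top z [144.76772876 145.81022838] tip y max -69.502815720605
prong z 134.83357437904345
flange y -29.496303651856255 -25.154960828960235
grip 0.21231814368924573 58.485111594200134 [ 0.31265093  0.09213113 -0.27901452] [0.19933799 0.48114185 3.14393419] [0.03194099 0.0274238  0.00575176] 7.8917
```

Run:
```python
from h import *
m.move_l([.5333,.2377,.199],max_speed=.02);print(m.current_force())
m.move_l([.5333,.2377,.216],max_speed=.03);print(m.current_force(),m.current_ft_torque())
m.move_l([.5333,.2377,.310],max_speed=.15);print(m.current_force(),m.current_grip_width(),m.current_time())
m.move_ptp([.54,-.36,.310],down(15.4));m.dwell(.2)
print("at",m.current_ee_pos(),m.current_force(),m.current_ft_torque(),m.current_time())
e=m.current_ee_pos()
for c in("side","scene","wrist"):
    p,W=cloud(c,save=f"pics/h_{c}.png");np.save(f"pics/h_{c}.npy",W)
    P=near(W,e[:2],.07,.19,.315)
    for a,b in((.2,.209),(.213,.25),(.25,.28)):
        s=P[(P[:,2]>a)&(P[:,2]<b)]
        if len(s)>5:print(c,a,len(s),np.median(s[:,:2],0).round(4),s[:,2].min().round(4))
    s=P[abs(P[:,2]-.297)<.008]
    s=near(W,e[:2],.06,.283,.300);
    if len(s)>5:print(c,"bar",cv2.minAreaRect((s[:,:2]*1000).astype(np.float32)),s[:,2].mean())
a=cv2.imread("pics/h_side.png");u,v=proj("side",e);print(u,v)
u,v=int(u),int(v);a=a[max(0,v-90):v+150,max(0,u-150):u+150];cv2.imwrite("pics/hs.png",cv2.resize(a,None,fx=2,fy=2))
```

```text
[ 0.29773126 -0.48731058 -1.60516353]
[-0.20560991  0.55072279 -3.09784223] [ 0.02257271 -0.00480464 -0.0276646 ]
[-0.3190978  -0.06272822 -3.33698296] 0.21145422190484814 9.7833
at [ 0.54032355 -0.35944608  0.31008519] [-0.8756073  -0.45393006 -2.48650138] [0.00253666 0.01915067 0.05420558] 12.125
side 0.213 127 [ 0.5406 -0.3532] 0.2135
side 0.25 69 [ 0.5409 -0.3541] 0.2502
side bar ((541.5296630859375, -354.6579895019531), (88.21621704101562, 9.228524208068848), 16.833232879638672) 0.296081357216829
scene 0.213 202 [ 0.5472 -0.3594] 0.2131
scene 0.25 96 [ 0.5467 -0.3586] 0.2504
scene bar ((563.8160400390625, -354.2196044921875), (47.458740234375, 7.816890716552734), 12.656806945800781) 0.29170345779445234
wrist 0.213 296 [ 0.5418 -0.3653] 0.2205
wrist 0.25 7 [ 0.5424 -0.3653] 0.2725
wrist bar ((542.69287109375, -360.4705810546875), (85.45148468017578, 9.919203758239746), 13.540953636169434) 0.2960942868770417
390.68669280552507 77.56308029087482
```

View pics/hs.png

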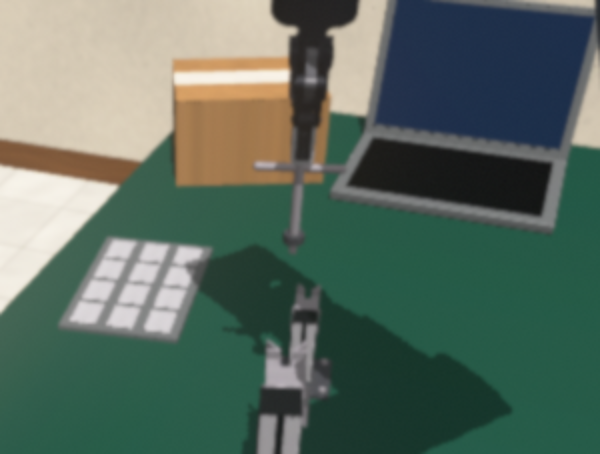

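The key is held upright, with the bar yaw near 15° and bar and collar where expected. Next I'll lower it at the open side of the hook, bar about 7 mm above the tips, and take one close look.

```bash
cat >> h.py <<'E'
TH=np.radians(15.4);PX=np.array([np.cos(TH),np.sin(TH),0]);PY=np.array([-np.sin(TH),np.cos(TH),0])
t0=np.radians(14.5)
SEAT=np.array([.505,-.207,0])-.0055*np.array([np.cos(t0),np.sin(t0),0])-.0632*np.array([-np.sin(t0),np.cos(t0),0])
def at(lat,out,z): return SEAT+lat*PX-out*PY+np.array([0,0,z])
E
python3 - <<'E'
from h import *
print(SEAT)
m.move_l(at(0,.045,.31),down(15.4),max_speed=.15)
m.move_l(at(0,.045,.166),max_speed=.12);m.dwell(.2)
print(m.current_time(),m.current_force(),(m.current_ee_pos()-at(0,.045,.166))*1000)
for c in("wrist","side"):
    p,W=cloud(c,save=f"pics/c_{c}.png")
    D=(W-SEAT)
    l,o,z=(D@PX)*1e3,-(D@PY)*1e3,W[:,:,2]*1e3
    bar=(abs(o-45)<9)&(z>148)&(z<164)&(abs(l)<50);print(c,"bar",bar.sum(),"lat",np.nanmin(l[bar]),np.nanmax(l[bar]),"z",np.nanpercentile(z[bar],[5,50,95]),"yaw",np.degrees(np.polyfit(l[bar],o[bar],1)[0]), "out",np.median(o[bar]))
    for n,mk in(("prong",(o>-2)&(o<6)&(z>130)&(z<139)&(abs(l)<25)),):
        s=np.sort(l[mk]);i=np.diff(s).argmax();print(" ",n,mk.sum(),s[[0,i,i+1,-1]],np.median(z[mk]))
    col=(abs(o-45)<16)&(z>60)&(z<90)&(abs(l)<20);sh=(abs(o-45)<12)&(z>92)&(z<145)&(abs(l)<15)
    print("  collar",col.sum(),np.median(l[col]),np.median(o[col]),"zmin/max",z[col].min() if col.any() else 0,z[col].max() if col.any() else 0," shank",sh.sum(),np.median(l[sh]),np.median(o[sh]))
a=cv2.imread("pics/c_wrist.png");b=cv2.imread("pics/c_side.png")
u,v=map(int,proj("wrist",at(0,.03,.14)));us,vs=map(int,proj("side",at(0,.03,.12)));print(u,v,us,vs)
f=lambda im,u,v,h:cv2.resize(im[max(0,v-h):v+h,max(0,u-h):u+h],(400,400),interpolation=cv2.INTER_CUBIC)
cv2.imwrite("pics/cc.png",np.hstack([f(a,u,v,130),f(b,us,vs,70)]))
E
```

```text
[ 0.5154992  -0.26956402  0.        ]
14.3 [ 0.97640815  0.76539313 -1.72914273] [ 0.14754158 -0.08969315  0.45088936]
wrist bar 1722 lat -43.44071005171911 45.30387437959252 z [156.99312509 159.28014084 160.61466595] yaw 0.42530020873999247 out 46.538281833241044
  prong 703 [-19.87741724  -5.18975335   6.2580524   20.41874221] 134.73613722451088
  collar 299 1.3003200296411586 52.628277420084025 zmin/max 75.55701021399886 87.64277905177687  shank 19 1.6552651507225993 51.13591765063893
side bar 154 lat -41.70325740093752 46.263584139242774 z [151.38394281 155.65054209 158.67086087] yaw -0.09953450581552782 out 40.87782579125924
  prong 52 [-17.11918959  -4.83628432   9.01299802  21.5832656 ] 133.53041962175016
  collar 0 nan nan zmin/max 0 0  shank 89 2.190621829947516 39.93317780450434
288 278 383 177
  return _methods._mean(a, axis=axis, dtype=dtype,
  ret = ret.dtype.type(ret / rcount)
```

View pics/cc.png

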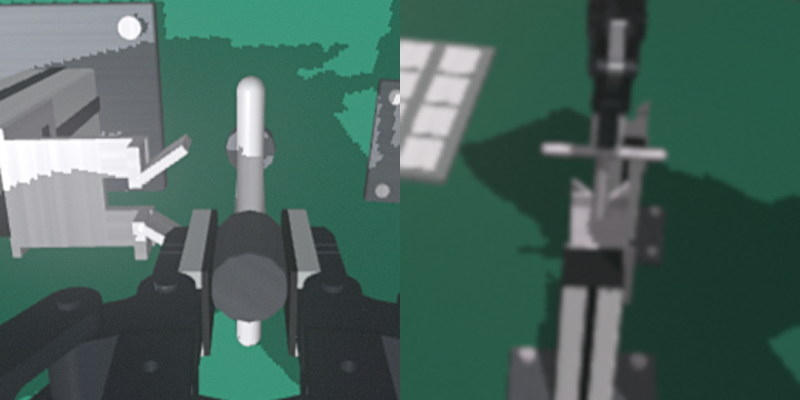

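The wrist view (left) shows the key upright at (250,250) with the hook to its left, and the side view agrees. The bar's middle is at lateral 0.9 mm against 0.5 mm for the slot's middle, and the yaw is within 0.5°. I'll feel my way in.

```bash
cat >> h.py <<'E'
def avgf(n=4,dt=.02):
    F=[]
    for _ in range(n): F.append(m.current_force());m.dwell(dt)
    return np.mean(F,0)
E
python3 - <<'E'
from h import *
z=.166;lat=-.0003
m.move_l(at(lat,.034,z),max_speed=.08);m.dwell(.2)
b=avgf(8);print("base",b,m.current_time())
out=.034;log=[]
while out>-.006:
    out-=.001 if out>.004 else .0005
    m.move_l(at(lat,out,z),max_speed=.02)
    f=avgf(3)-b;fx,fy=f@PX,f@PY
    log.append((round(out*1e3,1),round(lat*1e3,2),round(fx,2),round(fy,2),round(f[2],2)))
    if fy<-2.5: print("contact");break
    if abs(fx)>2: lat+=np.sign(fx)*.0004
    if m.current_time()>45: break
print(*log[::2],sep="\n");print(log[-3:]);print(m.current_time(),m.current_ee_pos()-at(lat,out,z))
E
```

```text
base [-0.25057991 -0.28729541 -2.05426634] 15.025
contact
(33.0, -0.3, np.float64(0.32), np.float64(-0.13), np.float64(-0.39))
(31.0, -0.3, np.float64(0.39), np.float64(0.2), np.float64(0.11))
(29.0, -0.3, np.float64(-0.03), np.float64(0.34), np.float64(-0.2))
(27.0, -0.3, np.float64(0.91), np.float64(0.36), np.float64(-0.11))
(25.0, -0.3, np.float64(0.3), np.float64(0.15), np.float64(-0.03))
(23.0, -0.3, np.float64(0.69), np.float64(-0.02), np.float64(-0.86))
(21.0, -0.3, np.float64(0.16), np.float64(0.53), np.float64(0.41))
(19.0, -0.3, np.float64(0.4), np.float64(0.29), np.float64(-0.18))
(17.0, -0.3, np.float64(0.38), np.float64(-0.31), np.float64(0.03))
(15.0, -0.3, np.float64(0.09), np.float64(0.04), np.float64(-0.07))
(13.0, -0.3, np.float64(0.55), np.float64(-0.08), np.float64(0.45))
(11.0, -0.3, np.float64(-0.02), np.float64(0.08), np.float64(-0.1))
(9.0, -0.3, np.float64(0.43), np.float64(-0.16), np.float64(0.15))
(7.0, -0.3, np.float64(0.34), np.float64(0.27), np.float64(-0.46))
(5.0, -0.3, np.float64(0.37), np.float64(0.19), np.float64(-0.07))
(3.5, -0.3, np.float64(0.13), np.float64(-0.05), np.float64(-0.47))
(2.5, -0.3, np.float64(0.32), np.float64(0.0), np.float64(-0.25))
(1.5, -0.3, np.float64(0.63), np.float64(0.12), np.float64(0.23))
(0.5, -0.3, np.float64(0.44), np.float64(0.01), np.float64(-0.28))
(-0.5, -0.3, np.float64(0.69), np.float64(0.51), np.float64(-0.51))
(-1.5, -0.3, np.float64(0.0), np.float64(-2.88), np.float64(-0.2))
[(-0.5, -0.3, np.float64(0.69), np.float64(0.51), np.float64(-0.51)), (-1.0, -0.3, np.float64(0.33), np.float64(-0.95), np.float64(-0.39)), (-1.5, -0.3, np.float64(0.0), np.float64(-2.88), np.float64(-0.2))]
27.325 [ 1.05557590e-04 -2.54348333e-04  5.38792836e-05]
```

The shank met the slot's end at 2.9 N. I'll ease back slightly and lower gently.

Run:
```python
from h import *
b=np.array([-.25,-.287,-2.054]);lat=-.0003;o=-.0008;z=.166
m.move_l(at(lat,o,z),max_speed=.02)
m.move_l(at(lat,o,.153),max_speed=.02)
f=avgf(4)-b;print("at 153",f@PX,f@PY,f[2])
z=.153;log=[]
while z>.143:
    z-=.0004;m.move_l(at(lat,o,z),max_speed=.01);f=avgf(4)-b
    log.append((round(z*1e3,1),round(f@PX,2),round(f@PY,2),round(f[2],2)))
    if f[2]>3.5 or abs(f@PX)>5 or abs(f@PY)>6 or m.current_time()>50: break
print(*log,sep="\n");print(m.current_time(),m.current_ft_torque())
for c in("wrist","side"):
    p,W=cloud(c,save=f"pics/d_{c}.png");D=(W-SEAT);l,oo,zz=(D@PX)*1e3,-(D@PY)*1e3,W[:,:,2]*1e3
    for n,mk in(("bar-",(l<-24)),("bar+",(l>24))):
        s=mk&(abs(l)<48)&(abs(oo)<9)&(zz>128)&(zz<152);print(c,n,s.sum(),np.nanpercentile(zz[s],95) if s.any() else 0,np.nanmedian(oo[s]))
```

```text
at 153 0.6297151660302887 -0.12624682966641831 -0.10335234223010703
(152.6, np.float64(0.58), np.float64(-0.02), np.float64(-0.06))
(152.2, np.float64(0.14), np.float64(0.39), np.float64(-0.46))
(151.8, np.float64(0.29), np.float64(-0.08), np.float64(-0.53))
(151.4, np.float64(0.78), np.float64(0.05), np.float64(-0.21))
(151.0, np.float64(0.32), np.float64(-0.32), np.float64(-0.14))
(150.6, np.float64(0.66), np.float64(-0.04), np.float64(-0.5))
(150.2, np.float64(0.51), np.float64(-0.26), np.float64(-0.02))
(149.8, np.float64(0.44), np.float64(-0.41), np.float64(-0.29))
(149.4, np.float64(0.29), np.float64(-0.2), np.float64(-0.19))
(149.0, np.float64(-0.24), np.float64(0.36), np.float64(2.17))
(148.6, np.float64(-1.46), np.float64(0.73), np.float64(8.05))
31.925 [0.20645039 0.31447656 0.04269776]
wrist bar- 221 143.28723560813137 0.20118169594397026
wrist bar+ 803 143.17151964892784 0.7024473389820873
side bar- 38 142.13405881099564 -4.743975433322387
side bar+ 43 141.41237896768789 -4.277430007474247
```

The bar is level on both prongs, with its tops at 143.2 mm against 143 nominal. I'll ease the pressure off, release, retreat upward and check.

Run:
```python
from h import *
m.move_l(at(-.0003,-.0008,.1489),max_speed=.01);print(avgf(4))
m.set_gripper(.45);m.dwell(.2);m.set_gripper(.75)
print(m.current_grip_width(),avgf(3),m.current_time())
m.move_l(at(-.0003,-.0008,.26),max_speed=.08);m.dwell(.3)
for c in("wrist","side"):
    p,W=cloud(c,save=f"pics/e_{c}.png");D=(W-SEAT);l,oo,zz=(D@PX)*1e3,-(D@PY)*1e3,W[:,:,2]*1e3
    for n,mk in(("bar-",(l<-24)),("bar+",(l>24))):
        s=mk&(abs(l)<48)&(abs(oo)<9)&(zz>128)&(zz<152);print(c,n,s.sum(),np.nanpercentile(zz[s],95),np.nanmedian(oo[s]))
    s=(zz>160)&(zz<185)&(np.hypot(l,oo)<20);print(c,"knob",np.median(l[s]),np.median(oo[s]),zz[s].max())
    s=(zz>60)&(zz<125)&(np.hypot(l,oo)<12);print(c,"shank",s.sum(),np.median(l[s]),np.median(oo[s]))
print(m.current_time(),m.current_force())
a=cv2.imread("pics/e_wrist.png");b=cv2.imread("pics/e_side.png")
u,v=map(int,proj("wrist",at(0,0,.14)));us,vs=map(int,proj("side",at(0,0,.12)))
f=lambda im,u,v,h:cv2.resize(im[max(0,v-h):v+h,max(0,u-h):u+h],(400,400),interpolation=cv2.INTER_CUBIC)
cv2.imwrite("pics/ee.png",np.hstack([f(a,u,v,120),f(b,us,vs,70)]))
```

```text
[-1.54058243  0.41931734  4.47440224]
0.7567655568102253 [-0.41796361 -0.13888647 -0.0626853 ] 33.2917
wrist bar- 223 143.6713223697698 -0.17878254358155177
wrist bar+ 294 143.54314573090957 0.6161325689088089
wrist knob 1.9278167114293505 -0.06736201494968637 179.54104598781723
wrist shank 12 7.842073921997664 6.094754588832789
side bar- 37 141.68814126584036 -4.894427634045947
side bar+ 40 142.3092374181359 -4.25608788484395
side knob 1.9413401912057453 -8.808204913283856 177.7208774656392
side shank 0 nan nan
35.2333 [ 0.14896951 -0.46223148 -0.55384972]
  return _methods._mean(a, axis=axis, dtype=dtype,
  ret = ret.dtype.type(ret / rcount)
```

View pics/ee.png

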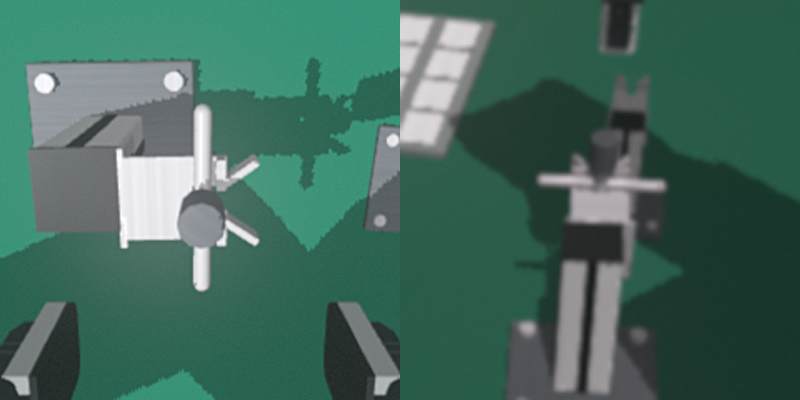

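The bar lies level across both prongs behind the tips (left image, (202,200)), the knob is upright and the gripper is clear.

```bash
python3 -c "
from bench import manip as m
print(m.sign_off())"
```

```text
the job is handed in; nothing more can be done
None
```

The small chuck key now hangs upright on the tall post's fork hook, its bar level on both prongs behind the tips. Measured push on the hook was 2.9 N going in and peaked at about 8 N while lowering. The tumbler, lens pot and gauge block were never approached, and the job was handed in at about 35 s.

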